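# Roll the rolling pin to the blue line

### The arm

A 6-joint arm with a two-finger parallel gripper is mounted at the origin on a cart in front of the work surface, level with it; the furniture and walls round the work are solid. World frame = base frame: x ahead of the robot, y to its left, z up, the work surface at z = 0. Lengths are in mm, angles in degrees, forces in N, time in s.
With the tool pointing down it reaches from about 300 to 850 mm from the base axis. Payload 4.2 kg.
Tool frame: the origin (TCP) lies on the centre line of the jaws, within the pads' length; the fingertips stand 14 mm ahead of it and the grasp point (between the pads) lies 5 mm behind it; z points along the fingers, y is the line along which they close (so a half turn about z gives the same grasp; the last joint's range is limited). The gripper opens to 91 mm and grips with 3 to 60 N. Pads are 32 mm wide; open, the fingers measure 118 mm over their backs; the gripper's body (76 mm by 178 mm) begins 60 mm behind the grasp point.
Start: joints at [74.886, 18.312, 89.639, -0, 72.044, -1.146], TCP at [138.801, 558.011, 227.976] pointing down, gripper open.
Joint ranges: [-177.97, 177.97], [-48.28, 115.42], [12.27, 149.76], [-77.06, 257.06], [2.81, 150.46], [-146.56, 146.56]. Speed limits (degrees/s): [147.25, 147.25, 180, 180, 180, 180].

### API

Orientations are given as [roll, pitch, yaw] about the fixed x, y, z axes, in that order (R = Rz(yaw) Ry(pitch) Rx(roll)).
In Python, from workcell import env gives the robot as it stands.
- The arm moves only by the tool arm_command, never from a script. Its argument "motion" is a list of rows, each an object with "offset": the shift along the tool's x, y, z in m, a list of three; "spin": the turn about the tool's z in rad. In form: [{"offset": [tx, ty, tz], "spin": spin}, ...]. A call has 1 to 5 rows; each row shifts and turns the commanded pose from where the row before left it, along the tool's axes as they then stand; what a row does not reach is not made up. A row lasts 1/8 s, in which the tool goes at most 62.5 mm and 10.7 degrees, less where a joint would pass 70% of its speed; a pose out of reach is approached as far as the arm can. A call with a gripper value outside its range is refused whole. "jaw" is the finger opening in m, from 0 to 0.0912, set as the call begins (left out, the last holds). The fingers move at their own pace and stop on an object; "newtons" is the grip in N (left out, the last holds). Time passes only in rows, so rows that do not move let the fingers close. It gives the time, the measured TCP pose, the force, the opening and the grip force at its end, in the units of the state.
- env.state(): the state, without advancing time (a new reading comes with each control period).
- env.grab_frame(name): name is "side" or "top" or "wrist"; returns (picture, depth): 400x640x3 uint8, blue, green, red; 400x640 float32, mm along the optical axis (not along the pixel's ray), 0 where there is no reading.
- env.camera_model(name): a dict with "fx", "fy", "cx", "cy" (pixels), "eye" and "rotation" of the camera in the world; the wrist camera has in their place "hand_eye" (4x4, takes a point from camera to tool coordinates, whose origin is the TCP and whose axes are the flange's). Camera axes: x right, y down, z forward; pixel columns grow to the right and rows downward; lengths in mm; the calibration is good to about 2 mm. A picture is of the moment at which its call begins: read the wrist's pose just before it. camera_model takes no time and is no camera call.
- env.job_done(): hands the job in; it is judged then, once.
Trained networks look in the newest picture that a camera, given by its name, has taken for a name from the list of things; names that differ only in an ending like _2 or _b are one class to them, and where a whole thing is asked for, a point or a joint stands for the part that bears it (a point fixed in the world has none). Each returns a list of dicts, best first, with "score" (0 to 1); they miss things now and then, are a little off and sometimes report something else, mostly with a low value. They report only what shows in the picture. A call takes as long as a camera call.
- env.boxes_of(camera, target): "bbox" ([left, top, right, bottom] in pixels, round what is visible of it).
- env.pinpoint(camera, target): "location" ([column, row] in pixels: a listed point, or the origin of a listed thing).
The state is a dict: "time_s": time; "qpos": joint angles; "qvel": joint speeds; "effort": joint torques, N m; "ee_pos": TCP position; "ee_rot": TCP orientation; "force": force on the tool from outside, world axes, zero at the start; "torque": the same for the moment, N m; "gripper_width": finger opening in mm; "gripper_force": force on a finger pad.
Only numpy, scipy, OpenCV 4.12 (cv2) and the standard library are available. Lean on these libraries where they do the work, as an engineer would, in place of code of your own. Each camera call takes 0.05 s, during which the arm holds its last target. There are 200 camera calls.

### The job

Clear the pastry mat for the dough: pushing with your fingertips against the upper half of the wooden rolling pin, roll it along the mat until it lies still right on the blue line and parallel to it, then let go of it. Roll it, do not lift it or drag it, and leave the mug, the jars and the lemon where they stand.

Things in the scene. Friction and masses are not known exactly. Their poses are not given: they have to be found in the camera images.
- rolling_pin: loose wooden rolling pin, 0.25 to 0.5 kg, lying on the mat between the lines, 90 to 210 mm from the blue one. Origin at mid-length on its axis (25 mm above the mat's top); own x along its length, y and z turn as it rolls. Pale barrel 50 mm in diameter, 150 mm long, smooth (friction about 0.4); a dark handle at each end, 46 mm long, 25 mm thick (242 mm over all).
- mat: white silicone pastry mat, fixed, 260 (x) x 440 (y) x 3 mm, flat on the worktop, thin grey printed border. Origin at the centre of its underside, top at z = 3 mm. The pin rolls freely along its y when pushed from behind a little above half its height; the mat brakes it slightly: let go at 30 mm/s it rolls on some 3 mm, at 100 mm/s some 30 mm, at 200 over 100 mm.
- blue_line: blue line printed across the mat, flat, 230 mm long (its x axis, across the mat) and 12 mm wide (its y axis). Origin at its centre on the mat's top. It may be at the left or the right end of the mat.
- red_line: red line of the same size across the other end of the mat, parallel to the blue one; not the one wanted. Origin at its centre on the mat's top.
- mug: white mug standing beyond the left end of the mat, 78 mm across, 116 mm with its handle, 101 mm high; origin at the centre of its underside. Leave it alone.
- spice_jar: small spice jar with a dark cap standing beyond the right end of the mat, 41 mm in diameter, 105 mm high; origin at the centre of its underside. Leave it alone.
- jam_jar: jam jar with a red lid standing behind the mat, 66 mm in diameter, 90 mm high; origin at the centre of its underside. Leave it alone.
- lemon: yellow lemon lying behind the mat, 83 x 58 x 58 mm; origin at the centre of its underside. Leave it alone.

How it is judged:
By the outcome, as a careful person would: the job done as asked, in the order asked, and still so for the second after the job is handed in, with the robot touching nothing.
It also fails if it takes over 43 s, if anything falls off the work surface, if the arm or the gripper's body presses on something with over 40 N, if the wrist force passes 120 N, or if a joint passes its speed limit or range.

## Working session

There is one attempt and no reset: what is moved stays moved. The work goes in short steps, Python scripts to look and compute and a tool call to move; the robot and the scene stay as the last step left them, time stands still between calls to the robot, and variables do not carry over. Pictures are saved under pics/ and viewed, at most 10 in all, crops included, and the job is handed in when it is done.

Besides the shell and the picture viewer there is one more tool, called after "Call:" as name([rows], argument=value, ...), one row to a line, values as JSON. arm_command: Moves the arm, as the interface text tells. Its arguments: {"type":"object","properties":{"motion":{"type":"array"},"jaw":{"type":"number"},"newtons":{"type":"number"}},"required":["motion"]}

```bash
mkdir -p pics
cat > h.py <<'E'
import numpy as np, cv2
from workcell import env
def w(cam,px,z):
    m=env.camera_model(cam); R=np.array(m['rotation']); e=np.array(m['eye'])
    d=R@np.array([(px[0]-m['cx'])/m['fx'],(px[1]-m['cy'])/m['fy'],1]); return e+d*(z-e[2])/d[2]
E
python3 - <<'E'
from h import *
im,d=env.grab_frame('top'); cv2.imwrite('pics/top1.png',im); np.save('d.npy',d)
m=env.camera_model('top'); print(m)
for n,z in [('rolling_pin',28),('blue_line',3),('red_line',3),('mug',0),('spice_jar',0),('jam_jar',0),('lemon',0)]:
    for r in env.pinpoint('top',n)[:1]: print(n,r,w('top',r['location'],z).round(1))
s=env.state(); print(s['time_s'],s['ee_pos'],s['ee_rot'])
E
```

```text
{'fx': 420.4786174447976, 'fy': 420.4786174447976, 'cx': 311.8212632464449, 'cy': 202.43525970527122, 'eye': array([ 395.23739247,  191.4734355 , 1194.55478777]), 'rotation': array([-170.76678806,   -4.82839459,  -89.91997553])}Traceback (most recent call last):
  File "<stdin>", line 5, in <module>
  File "h.py", line 5, in w
    d=R@np.array([(px[0]-m['cx'])/m['fx'],(px[1]-m['cy'])/m['fy'],1]); return e+d*(z-e[2])/d[2]
                                                                                           ~^^^
IndexError: invalid index to scalar variable.
```

View pics/top1.png

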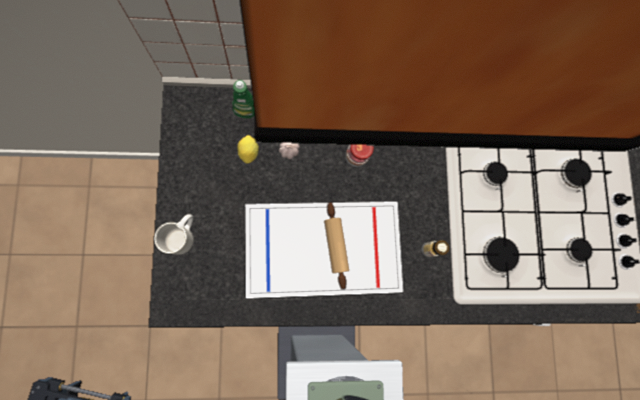

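The blue line is at the left (column 267) and the red one at 377. The pin's barrel is around (337,245), tilted about 8° from the lines. The mug stands at (174,238).

```bash
sed -i "s/R=np.array(m\['rotation'\])/R=Rotation.from_euler('xyz',m['rotation'],degrees=True).as_matrix()/; 1a from scipy.spatial.transform import Rotation" h.py
python3 - <<'E'
from h import *
im,d=env.grab_frame('top')
for n,z in [('rolling_pin',28),('blue_line',3),('red_line',3),('mug',0),('spice_jar',0),('jam_jar',0),('lemon',0)]:
    for r in env.pinpoint('top',n)[:1]: print(n,r,w('top',r['location'],z).round(1))
def rect(mask,z,n):
    c=max(cv2.findContours(mask.astype(np.uint8),0,1)[0],key=cv2.contourArea).reshape(-1,2)
    P=np.array([w('top',p,z)[:2] for p in c],np.float32); r=cv2.minAreaRect(P); b=cv2.boxPoints(r)
    e=b-np.roll(b,1,0); l=e[np.argmax(np.linalg.norm(e,axis=1))]; print(n,np.round(r[0],1),np.round(r[1],1),'dir',np.degrees(np.arctan(l[1]/l[0])).round(2))
i=im.astype(int);b,g,r=i[...,0],i[...,1],i[...,2]
roi=np.zeros(b.shape,bool);roi[200:300,244:405]=1
rect(roi&(b-r>60),3,'blue'); rect(roi&(r-g>100)&(abs(g-b)<40),3,'red'); rect(roi&(r-b>15)&(b>20)&(np.arange(640)[None]<365)&(np.arange(640)[None]>290),28,'pin')
print(w('top',(335,206),20),w('top',(342,287),20))
s=env.state(); print(s['time_s'],s['ee_pos'],s['ee_rot'])
E
```

```text
rolling_pin {'location': [337.9, 242.4], 'score': 0.92} [473.7  20.   28. ]
blue_line {'location': [266.4, 251.0], 'score': 0.8} [449.9 218.7   3. ]
red_line {'location': [376.5, 245.9], 'score': 0.76} [466.2 -95.4   3. ]
mug {'location': [183.8, 235.1], 'score': 0.59} [492.8 448.    0. ]
spice_jar {'location': [426.5, 245.7], 'score': 0.56} [ 467.8 -244.     0. ]
jam_jar {'location': [358.1, 156.4], 'score': 0.83} [730.8 -46.9   0. ]
lemon {'location': [246.8, 153.6], 'score': 0.59} [731.1 280.6   0. ]
blue [454.5 215.6] [228.9   8.4] dir 1.08
red [464.7 -92.8] [228.8   8.9] dir 1.88
pin [468.2  24.7] [242.2  49.6] dir 8.7
[577.69891599  26.22552957  20.        ] [351.22125154   8.40364381  20.        ]
0.5 [138.80971515 557.9753404  227.93933157] [-1.79999958e+02  9.20772275e-04  1.66032511e+02]
```

```bash
cat >> h.py <<'E'
def rows(p0,yaw0,p1,yaw1,n):
    "straight line rows, spin positive = yaw decreasing (tool down)"
    dy=(yaw1-yaw0)/n; d=(np.array(p1)-p0)/n
    for k in range(n):
        R=Rotation.from_euler('xyz',[180,0,yaw0+k*dy],degrees=True).as_matrix()
        print(k,(R.T@d/1000).round(4).tolist(),round(-np.radians(dy),4))
E
python3 - <<'E'
from h import *
rows([139,558,228],166.03,[477,-40,160],98.7,14)
E
```

```text
0 [-0.0337, -0.0356, 0.0049] 0.0839
1 [-0.0366, -0.0327, 0.0049] 0.0839
2 [-0.0392, -0.0295, 0.0049] 0.0839
3 [-0.0416, -0.0261, 0.0049] 0.0839
4 [-0.0436, -0.0225, 0.0049] 0.0839
5 [-0.0453, -0.0188, 0.0049] 0.0839
6 [-0.0467, -0.0149, 0.0049] 0.0839
7 [-0.0478, -0.0109, 0.0049] 0.0839
8 [-0.0486, -0.0069, 0.0049] 0.0839
9 [-0.049, -0.0028, 0.0049] 0.0839
10 [-0.049, 0.0013, 0.0049] 0.0839
11 [-0.0488, 0.0054, 0.0049] 0.0839
12 [-0.0481, 0.0095, 0.0049] 0.0839
13 [-0.0472, 0.0135, 0.0049] 0.0839
```

Call:
arm_command([
  {"offset":[-0.034,-0.036,0.005],"spin":0.084},
  {"offset":[-0.037,-0.033,0.005],"spin":0.084},
  {"offset":[-0.039,-0.03,0.005],"spin":0.084},
  {"offset":[-0.042,-0.026,0.005],"spin":0.084},
  {"offset":[-0.044,-0.022,0.005],"spin":0.084},
], jaw=0.0912)

```text
time_s: 1.12
ee_pos: [261.2, 341.9, 203.0]
ee_rot: [179.9, 0.0, 141.8]
force: [-0.1, 0.7, -0.5]
gripper_width: 91.4
gripper_force: 0.0
```

Call:
arm_command([
  {"offset":[-0.045,-0.019,0.005],"spin":0.084},
  {"offset":[-0.047,-0.015,0.005],"spin":0.084},
  {"offset":[-0.048,-0.011,0.005],"spin":0.084},
  {"offset":[-0.049,-0.007,0.005],"spin":0.084},
  {"offset":[-0.049,-0.003,0.005],"spin":0.084},
])

```text
time_s: 1.75
ee_pos: [381.8, 127.3, 178.1]
ee_rot: [179.9, 0.0, 117.7]
force: [-0.1, -0.4, 0.1]
gripper_width: 91.4
gripper_force: 0.0
```

Call:
arm_command([
  {"offset":[-0.049,0.001,0.005],"spin":0.084},
  {"offset":[-0.049,0.005,0.005],"spin":0.084},
  {"offset":[-0.048,0.01,0.005],"spin":0.084},
  {"offset":[-0.047,0.014,0.005],"spin":0.084},
  {"offset":[0,0,0],"spin":0},
])

```text
time_s: 2.38
ee_pos: [479.2, -44.5, 157.6]
ee_rot: [180.0, 0.0, 98.4]
force: [-0.2, 0.8, 0.2]
gripper_width: 91.0
gripper_force: 0.0
```

Run:
```python
from h import *
s=env.state(); print(s['time_s'],s['ee_pos'],s['ee_rot'],s['gripper_width'],s['force'])
im,d=env.grab_frame('wrist'); cv2.imwrite('pics/w1.png',im)
m=env.camera_model('wrist'); print(m)
```

```text
2.375 [479.15740421 -44.45448822 157.61122656] [1.79975721e+02 2.40663450e-02 9.84164598e+01] 91.00836076810802 [-0.2405579   0.78026098  0.18310075]
{'fx': 326.69884670137253, 'fy': 326.69884670137253, 'cx': 315.87805353611003, 'cy': 197.65638494688005, 'hand_eye': array([[-5.18015877e-05, -9.63364088e-01, -2.68197001e-01,
         7.62197107e+01],
       [ 9.99999785e-01,  1.25559016e-04, -6.44155687e-04,
        -1.33386570e+00],
       [ 6.54231008e-04, -2.68196977e-01,  9.63363874e-01,
        -1.57228970e+02],
       [ 0.00000000e+00,  0.00000000e+00,  0.00000000e+00,
         1.00000000e+00]])}
```

View pics/w1.png

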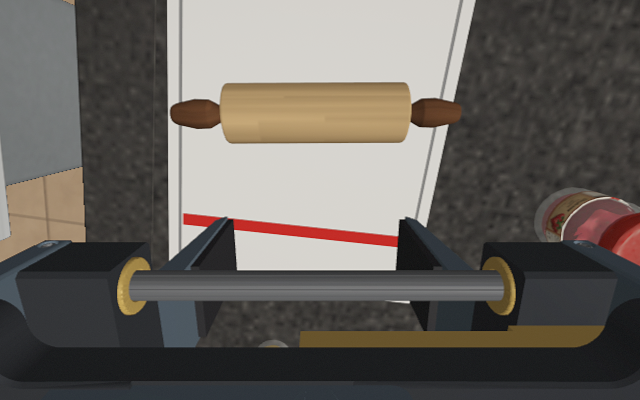

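The pin's barrel spans columns 221–411, rows 82–143, level with the fingers. The red line lies below it, at rows 215–243, and the fingertips are clear behind the pin.

```bash
cat >> h.py <<'E'
def cloud():
    s=env.state(); im,d=env.grab_frame('wrist'); m=env.camera_model('wrist')
    v,u=np.mgrid[0:400,0:640]; P=np.stack([(u-m['cx'])/m['fx']*d,(v-m['cy'])/m['fy']*d,d,np.ones_like(d)],-1)@np.array(m['hand_eye']).T
    R=Rotation.from_euler('xyz',s['ee_rot'],degrees=True).as_matrix()
    return s,im,d,P[...,:3]@R.T+s['ee_pos'],P[...,:3]
def look(box):
    s,im,d,W,T=cloud(); i=im.astype(int); b,g,r=i[...,0],i[...,1],i[...,2]
    roi=np.zeros(b.shape,bool); roi[box[0]:box[1],box[2]:box[3]]=1
    k=roi&(d>0)&(r-b>25)&(W[...,2]>25)&(W[...,2]<65)&(T[...,0]>17)
    def fit(X):
        c=X.mean(0); dr=np.linalg.svd(X-c,full_matrices=False)[2][0]; return np.degrees(np.arctan(dr[1]/dr[0]))
    X=W[k]; top=X[X[:,2]>np.percentile(X[:,2],97)-1.5]
    print('t',s['time_s'],'tcp',np.round(s['ee_pos'],1),'yaw',round(s['ee_rot'][2],2),'F',np.round(s['force'],1))
    print('pin ztop',np.percentile(X[:,2],97).round(1),'crest mid',np.round((np.percentile(top[:,0],1)+np.percentile(top[:,0],99))/2,1),top[:,1].mean().round(1),'dir',fit(top[:,:2]).round(2),'crest in tool x',np.median(T[k][X[:,2]>np.percentile(X[:,2],97)-1.5][:,0]).round(1))
    k=roi&(d>0)&(b-r>60)&(abs(W[...,2]-3)<8)
    if k.sum()>100:
        X=W[k]; print('blue',X.mean(0).round(1),'x',X[:,0].min().round(),X[:,0].max().round(),'dir',fit(X[:,:2]).round(2))
E
python3 - <<'E'
from h import *
look((0,200,100,500))
E
```

```text
t 2.425 tcp [478.  -43.  157.6] yaw 98.52 F [-0.1  0.2  0.7]
pin ztop 53.8 crest mid 466.3 25.4 dir 8.6 crest in tool x 69.3
```

Call:
arm_command([
  {"offset":[0,0,0.04],"spin":0},
  {"offset":[0,0,0.04],"spin":0},
  {"offset":[0,0,0.02],"spin":0},
  {"offset":[0.01,0,0.007],"spin":0},
  {"offset":[0.008,0,0],"spin":0},
])

```text
time_s: 3.1
ee_pos: [474.7, -22.9, 51.3]
ee_rot: [180.0, -0.0, 98.7]
force: [-0.4, 0.2, 0.4]
gripper_width: 91.4
gripper_force: 0.0
```

Run:
```python
from h import *
look((0,250,60,580))
s,im,d,W,T=cloud(); cv2.imwrite('pics/w2.png',im)
```

```text
t 3.1 tcp [474.7 -22.9  51.3] yaw 98.73 F [-0.4  0.2  0.4]
pin ztop 53.7 crest mid 466.6 25.5 dir 8.7 crest in tool x 49.3
```

View pics/w2.png

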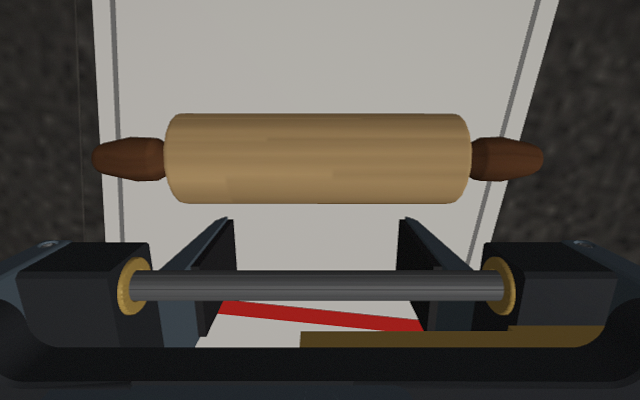

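The fingertips stand about 9 mm behind the barrel, parallel to it and spanning it. I start the push gently.

Call:
arm_command([
  {"offset":[0.004,0,0],"spin":0},
  {"offset":[0.004,0,0],"spin":0},
  {"offset":[0.004,0,0],"spin":0},
  {"offset":[0.004,0,0],"spin":0},
  {"offset":[0.004,0,0],"spin":0},
])

```text
time_s: 3.82
ee_pos: [472.5, -4.5, 51.2]
ee_rot: [179.9, 0.0, 98.6]
force: [0.4, -1.9, 2.9]
gripper_width: 91.2
gripper_force: 1.2
```

Run:
```python
from h import *
look((0,250,60,580))
```

```text
t 3.825 tcp [472.5  -4.5  51.2] yaw 98.64 F [ 0.4 -1.9  2.9]
pin ztop 53.7 crest mid 465.1 35.8 dir 8.68 crest in tool x 41.1
```

Call:
arm_command([
  {"offset":[0.004,0,0],"spin":0.004},
  {"offset":[0.005,0,0],"spin":0.008},
  {"offset":[0.006,0,0],"spin":0.008},
  {"offset":[0.006,0,0],"spin":0.008},
  {"offset":[0.006,0,0],"spin":0.008},
])

```text
time_s: 4.5
ee_pos: [468.1, 22.9, 50.7]
ee_rot: [-180.0, -0.0, 96.5]
force: [-0.3, -1.0, 1.5]
gripper_width: 91.4
gripper_force: 0.4
```

Call:
arm_command([
  {"offset":[0.006,0,0],"spin":0.008},
  {"offset":[0.006,0,0],"spin":0.008},
  {"offset":[0.006,0,0],"spin":0.008},
  {"offset":[0.006,0,0],"spin":0.008},
  {"offset":[0.006,0,0],"spin":0.008},
])

```text
time_s: 5.12
ee_pos: [465.3, 52.5, 50.9]
ee_rot: [-180.0, -0.0, 94.3]
force: [0.2, -1.1, 0.6]
gripper_width: 91.4
gripper_force: 0.7
```

Run:
```python
from h import *
look((0,250,60,580))
```

```text
t 5.125 tcp [465.3  52.5  50.9] yaw 94.27 F [ 0.2 -1.1  0.6]
pin ztop 53.7 crest mid 455.9 96.7 dir 8.68 crest in tool x 44.8
```

The pin rolls well but doesn't turn (still 8.7°): a one-sided push just rolls it on. I'll lift clear and straddle the barrel diagonally, so that the two fingertips push as a couple and square it up.

Call:
arm_command([
  {"offset":[-0.015,0,0],"spin":0},
  {"offset":[-0.01,0,-0.01],"spin":0},
  {"offset":[0,0,-0.04],"spin":0},
  {"offset":[0,0,-0.04],"spin":0},
  {"offset":[0,0,0],"spin":0},
])

```text
time_s: 5.8
ee_pos: [469.6, 26.3, 144.4]
ee_rot: [179.5, 0.0, 94.2]
force: [-1.0, -0.2, -0.2]
gripper_width: 91.1
gripper_force: 0.0
```

Run:
```python
from h import *
look((0,210,60,580))
```

```text
t 5.8 tcp [469.6  26.3 144.4] yaw 94.22 F [-1.  -0.2 -0.2]
pin ztop 53.8 crest mid 454.0 107.7 dir 8.71 crest in tool x 82.2
```

Run:
```python
from h import *
rows([469.6,26.3,144.4],94.2,[454,107.7,110],155.7,7)
```

```text
0 [0.0118, -0.0014, 0.0049] -0.1533
1 [0.0118, 0.0004, 0.0049] -0.1533
2 [0.0116, 0.0022, 0.0049] -0.1533
3 [0.0111, 0.004, 0.0049] -0.1533
4 [0.0104, 0.0056, 0.0049] -0.1533
5 [0.0094, 0.0072, 0.0049] -0.1533
6 [0.0082, 0.0085, 0.0049] -0.1533
```

Call:
arm_command([
  {"offset":[0.0118,-0.0014,0.005],"spin":-0.153},
  {"offset":[0.0118,0.0004,0.005],"spin":-0.153},
  {"offset":[0.0116,0.0022,0.005],"spin":-0.153},
  {"offset":[0.0111,0.004,0.005],"spin":-0.153},
  {"offset":[0.0104,0.0056,0.005],"spin":-0.153},
])

```text
time_s: 6.48
ee_pos: [454.9, 84.9, 114.6]
ee_rot: [-179.9, -0.1, 138.4]
force: [-0.8, 0.4, 0.4]
gripper_width: 91.4
gripper_force: 0.0
```

Call:
arm_command([
  {"offset":[0.0094,0.0072,0.005],"spin":-0.153},
  {"offset":[0.0082,0.0085,0.005],"spin":-0.153},
  {"offset":[0,0,0],"spin":0},
  {"offset":[0,0,0],"spin":0},
])

```text
time_s: 6.98
ee_pos: [451.3, 107.9, 105.6]
ee_rot: [-180.0, -0.0, 155.5]
force: [-0.2, 0.2, 0.3]
gripper_width: 91.1
gripper_force: 0.0
```

Run:
```python
from h import *
s,im,d,W,T=cloud(); cv2.imwrite('pics/w3.png',im)
s=env.state();print(s['time_s'],s['ee_pos'],s['ee_rot'])
im,_=env.grab_frame('top'); cv2.imwrite('pics/t2.png',im[150:320,200:440].repeat(3,0).repeat(3,1))
```

```text
7.025 [451.48957643 107.84449566 105.75036395] [-1.79979300e+02 -2.25745619e-02  1.55533367e+02]
```

View pics/w3.png

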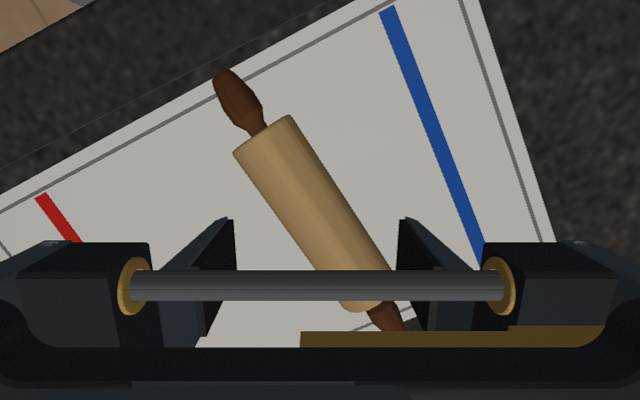

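The pin lies diagonally between the open fingers, its barrel from (262,133) to (370,300), and the blue line is to its right. I descend and turn.

Call:
arm_command([
  {"offset":[0,0,0.018],"spin":0},
  {"offset":[0,0,0.018],"spin":0},
  {"offset":[0,0,0.012],"spin":0},
  {"offset":[0,0,0.006],"spin":0},
  {"offset":[0,0,0],"spin":0},
])

```text
time_s: 7.7
ee_pos: [451.6, 108.3, 51.8]
ee_rot: [-180.0, -0.0, 155.6]
force: [-0.8, 0.1, -0.2]
gripper_width: 91.2
gripper_force: 0.0
```

Call:
arm_command([
  {"offset":[0,0,0],"spin":0.03},
  {"offset":[0,0,0],"spin":0.03},
  {"offset":[0,0,0],"spin":0.03},
  {"offset":[0,0,0],"spin":0.02},
  {"offset":[0,0,0],"spin":0.02},
])

```text
time_s: 8.32
ee_pos: [451.6, 108.4, 52.0]
ee_rot: [180.0, 0.0, 148.1]
force: [-0.5, -1.1, 1.1]
gripper_width: 91.3
gripper_force: 0.0
```

Call:
arm_command([
  {"offset":[0,0,0],"spin":0.02},
  {"offset":[0,0,0],"spin":0.02},
  {"offset":[0,0,0],"spin":0.02},
  {"offset":[0,0,0],"spin":0.02},
  {"offset":[0,0,0],"spin":0.02},
])

```text
time_s: 8.95
ee_pos: [451.6, 108.4, 52.0]
ee_rot: [180.0, 0.0, 142.4]
force: [0.0, 0.0, 1.2]
gripper_width: 91.2
gripper_force: 0.9
```

Run:
```python
from h import *
look((0,230,100,400))
s,im,d,W,T=cloud(); cv2.imwrite('pics/w4.png',im)
```

```text
t 8.95 tcp [451.6 108.4  52. ] yaw 142.41 F [0.  0.  1.2]
pin ztop 53.6 crest mid 405.9 104.1 dir 9.13 crest in tool x 35.1
blue [377.2 212.7   4.1] x 358.0 400.0 dir -0.11
```

View pics/w4.png

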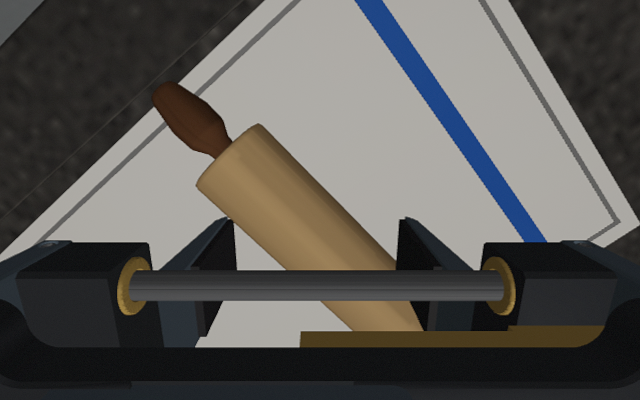

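The straddled pin's near end shows, with the barrel's visible corner at (200,185), and the blue line runs from (365,0) to (535,240). For partial views like this I'll use a cylinder fit.

```bash
cat >> h.py <<'E'
from scipy.optimize import least_squares
def cyl(box):
    s,im,d,W,T=cloud(); i=im.astype(int); b,g,r=i[...,0],i[...,1],i[...,2]
    roi=np.zeros(b.shape,bool); roi[box[0]:box[1],box[2]:box[3]]=1
    k=roi&(d>0)&(r-b>25)&(r>110)&(W[...,2]>22)&(W[...,2]<60)
    X=W[k]
    f=lambda q:np.hypot((X[:,1]-q[0]-np.tan(q[1])*(X[:,0]-455))*np.cos(q[1]),X[:,2]-q[2])-q[3]
    o=least_squares(f,[X[:,1].mean(),.1,28,25],loss='soft_l1')
    print('t',s['time_s'],'tcp',np.round(s['ee_pos'],1),'yaw',round(s['ee_rot'][2],2),'F',np.round(s['force'],1))
    print('pin y at x=455',o.x[0].round(1),'dir',np.degrees(o.x[1]).round(2),'z,r',o.x[2:].round(1),'x range',X[:,0].min().round(),X[:,0].max().round(),'rms',np.sqrt(np.mean(o.fun**2)).round(2))
    e=roi&(d>0)&(b-r>50)&(abs(W[...,2]-3)<8)
    if e.sum()>100:
        P=W[e][:,:2]; m=cv2.fitLine(P.astype(np.float32),cv2.DIST_HUBER,0,.01,.01).ravel(); print('blue y at 455',(m[3]+(455-m[2])*m[1]/m[0]).round(1),'dir',np.degrees(np.arctan(m[1]/m[0])).round(2),'x',P[:,0].min().round(),P[:,0].max().round())
E
python3 - <<'E'
from h import *
cyl((0,240,60,600))
E
```

```text
t 9.05 tcp [451.6 108.4  52. ] yaw 142.45 F [ 1.  -0.6  0.8]
pin y at x=455 109.0 dir 6.37 z,r [28.4 24.8] x range 378.0 461.0 rms 0.56
blue y at 455 216.0 dir 2.13 x 358.0 553.0
```

Call:
arm_command([
  {"offset":[0,0,0],"spin":0.02},
  {"offset":[0,0,0],"spin":0.02},
  {"offset":[0,0,0],"spin":0.0},
])

```text
time_s: 9.48
ee_pos: [451.5, 108.4, 51.9]
ee_rot: [-180.0, -0.0, 140.2]
force: [0.1, 0.3, 0.1]
gripper_width: 91.6
gripper_force: 0.7
```

Run:
```python
from h import *
cyl((0,240,60,600))
```

```text
t 9.475 tcp [451.5 108.4  51.9] yaw 140.17 F [0.1 0.3 0.1]
pin y at x=455 109.0 dir 4.13 z,r [28.4 24.8] x range 379.0 463.0 rms 0.57
blue y at 455 216.0 dir 2.16 x 359.0 561.0
```

The pin follows the tool one to one. It has 2.0° to go.

Call:
arm_command([
  {"offset":[0,0,0],"spin":0.018},
  {"offset":[0,0,0],"spin":0.018},
  {"offset":[0,0,0],"spin":0.0},
])

```text
time_s: 9.9
ee_pos: [451.5, 108.4, 51.9]
ee_rot: [-180.0, -0.0, 138.1]
force: [0.8, -1.0, 0.9]
gripper_width: 90.9
gripper_force: 0.7
```

Run:
```python
from h import *
cyl((0,240,60,600))
```

```text
t 9.9 tcp [451.5 108.4  51.9] yaw 138.11 F [ 0.8 -1.   0.9]
pin y at x=455 108.8 dir 2.06 z,r [28.3 24.8] x range 379.0 463.0 rms 0.57
blue y at 455 215.9 dir 2.14 x 360.0 568.0
```

Call:
arm_command([
  {"offset":[0,0,0],"spin":-0.03},
  {"offset":[0,0,0],"spin":-0.05},
  {"offset":[0,0,-0.03],"spin":0},
  {"offset":[0,0,-0.04],"spin":0},
  {"offset":[0,0,0],"spin":0},
])

```text
time_s: 10.58
ee_pos: [453.6, 108.8, 124.5]
ee_rot: [179.7, 0.2, 142.7]
force: [-0.5, 0.3, -0.6]
gripper_width: 91.1
gripper_force: 0.0
```

Run:
```python
from h import *
s=env.state(); print(s['ee_pos'],s['ee_rot'])
rows(s['ee_pos'],s['ee_rot'][2],[455,48,122],92.1,6)
```

```text
[453.55122586 108.83831931 124.46389438] [179.71159318   0.2361111  142.74968282]
0 [-0.0063, -0.0079, 0.0004] 0.1473
1 [-0.0074, -0.0069, 0.0004] 0.1473
2 [-0.0084, -0.0057, 0.0004] 0.1473
3 [-0.0091, -0.0045, 0.0004] 0.1473
4 [-0.0097, -0.0031, 0.0004] 0.1473
5 [-0.01, -0.0016, 0.0004] 0.1473
```

Call:
arm_command([
  {"offset":[-0.0063,-0.0079,0],"spin":0.147},
  {"offset":[-0.0074,-0.0069,0],"spin":0.147},
  {"offset":[-0.0084,-0.0057,0],"spin":0.147},
  {"offset":[-0.0091,-0.0045,0],"spin":0.147},
  {"offset":[-0.0097,-0.0031,0],"spin":0.147},
])

```text
time_s: 11.2
ee_pos: [451.9, 57.3, 120.8]
ee_rot: [-179.9, -0.0, 100.4]
force: [0.0, -0.2, -0.2]
gripper_width: 91.0
gripper_force: 0.0
```

Call:
arm_command([
  {"offset":[-0.01,-0.0016,0],"spin":0.147},
  {"offset":[0,0,0],"spin":0},
  {"offset":[0,0,0],"spin":0},
])

```text
time_s: 11.58
ee_pos: [452.6, 47.8, 121.4]
ee_rot: [-179.9, -0.0, 92.3]
force: [-0.1, -0.7, -0.1]
gripper_width: 91.2
gripper_force: 0.0
```

Run:
```python
from h import *
look((0,240,60,600)); cyl((0,240,60,600))
```

```text
t 11.575 tcp [452.6  47.8 121.4] yaw 92.3 F [-0.1 -0.7 -0.1]
pin ztop 53.8 crest mid 453.5 109.1 dir 2.09 crest in tool x 61.5
t 11.625 tcp [452.7  47.8 121.5] yaw 92.29 F [ 0.4 -0.1 -0.6]
pin y at x=455 109.0 dir 2.05 z,r [28.5 24.7] x range 379.0 536.0 rms 0.85
```

Call:
arm_command([
  {"offset":[0,0,0.035],"spin":0.002},
  {"offset":[0,0,0.025],"spin":0.002},
  {"offset":[0.006,0,0.01],"spin":0},
  {"offset":[0.006,0,0],"spin":0},
  {"offset":[0.004,0,0],"spin":0},
])

```text
time_s: 12.3
ee_pos: [453.2, 64.3, 52.7]
ee_rot: [179.9, -0.0, 92.0]
force: [-0.0, -0.8, 0.4]
gripper_width: 91.1
gripper_force: 0.0
```

Call:
arm_command([
  {"offset":[0.003,0,0],"spin":0},
  {"offset":[0.003,0,0],"spin":0},
  {"offset":[0.003,0,0],"spin":0},
  {"offset":[0.004,0,0],"spin":0},
  {"offset":[0.005,0,0],"spin":0},
])

```text
time_s: 12.92
ee_pos: [452.7, 78.5, 55.3]
ee_rot: [179.9, 0.4, 92.2]
force: [-6.7, -21.8, 41.4]
gripper_width: 91.2
gripper_force: 20.2
```

Call:
arm_command([
  {"offset":[0.006,0,0],"spin":0},
  {"offset":[0.006,0,0],"spin":0},
  {"offset":[0.006,0,0],"spin":0},
  {"offset":[0.006,0,0],"spin":0},
  {"offset":[0.006,0,0],"spin":0},
])

```text
time_s: 13.55
ee_pos: [452.4, 107.3, 63.2]
ee_rot: [179.7, 0.4, 92.3]
force: [-23.6, -25.6, 110.2]
gripper_width: 90.9
gripper_force: 56.6
```

Run:
```python
from h import *
look((0,240,60,600)); cyl((0,240,60,600))
```

```text
t 13.55 tcp [452.4 107.3  63.2] yaw 92.27 F [-23.6 -25.6 110.2]
pin ztop 53.6 crest mid 452.6 132.0 dir 2.15 crest in tool x 24.8
blue [454.2 216.2   4. ] x 340.0 570.0 dir 1.87
t 13.6 tcp [452.3 108.4  63.5] yaw 92.24 F [-22.8 -22.1 105.6]
pin y at x=455 132.3 dir 2.01 z,r [28.6 24.5] x range 378.0 537.0 rms 0.82
blue y at 455 216.1 dir 1.85 x 340.0 571.0
```

The fingertips rode up onto the pin's crown and are pressing down at about 110 N. I come straight off now.

Call:
arm_command([
  {"offset":[-0.004,0,-0.03],"spin":0},
  {"offset":[-0.01,0,-0.03],"spin":0},
  {"offset":[-0.02,0,-0.02],"spin":0},
  {"offset":[-0.02,0,0],"spin":0},
  {"offset":[0,0,0],"spin":0},
])

```text
time_s: 14.28
ee_pos: [452.6, 56.9, 132.3]
ee_rot: [180.0, -0.0, 91.8]
force: [-0.2, 0.2, 0.0]
gripper_width: 91.4
gripper_force: 0.0
```

Run:
```python
from h import *
look((0,240,60,600)); cyl((0,240,60,600))
```

```text
t 14.275 tcp [452.6  56.9 132.3] yaw 91.83 F [-0.2  0.2  0. ]
pin ztop 53.8 crest mid 452.5 133.0 dir 2.09 crest in tool x 75.8
blue [454.8 211.6   4.1] x 341.0 569.0 dir 1.83
t 14.325 tcp [452.5  57.5 132. ] yaw 91.86 F [ 0.4  1.  -0.3]
pin y at x=455 133.0 dir 2.04 z,r [28.5 24.7] x range 378.0 534.0 rms 0.86
blue y at 455 212.1 dir 1.84 x 340.0 570.0
```

The pin is fine, at y 133 and 2.05°. At TCP z 52.7 the tips were too high and wedged, so I'll push lower, with TCP z at about 47.

Call:
arm_command([
  {"offset":[0,0,0.035],"spin":0},
  {"offset":[0.004,0,0.035],"spin":0},
  {"offset":[0.01,0,0.015],"spin":-0.003},
  {"offset":[0.01,0,0],"spin":0},
  {"offset":[0,0,0],"spin":0},
])

```text
time_s: 15.0
ee_pos: [452.3, 82.6, 47.4]
ee_rot: [179.9, -0.0, 92.2]
force: [0.1, -0.4, 0.5]
gripper_width: 91.3
gripper_force: 0.0
```

Call:
arm_command([
  {"offset":[0.003,0,0],"spin":0},
  {"offset":[0.003,0,0],"spin":0},
  {"offset":[0.003,0,0],"spin":0},
  {"offset":[0.003,0,0],"spin":0},
])

```text
time_s: 15.5
ee_pos: [451.5, 93.6, 47.1]
ee_rot: [180.0, -0.0, 92.1]
force: [0.2, -0.6, -0.0]
gripper_width: 91.2
gripper_force: 0.0
```

Call:
arm_command([
  {"offset":[0.003,0,0],"spin":0},
  {"offset":[0.004,0,0],"spin":0},
  {"offset":[0.004,0,0],"spin":0},
])

```text
time_s: 15.88
ee_pos: [451.0, 104.8, 46.9]
ee_rot: [-180.0, -0.0, 92.1]
force: [0.6, -0.7, 1.3]
gripper_width: 91.3
gripper_force: 0.2
```

Call:
arm_command([
  {"offset":[0.005,0,0],"spin":0},
  {"offset":[0.005,0,0],"spin":0},
  {"offset":[0.005,0,0],"spin":0},
  {"offset":[0.005,0,0],"spin":0},
  {"offset":[0.005,0,0],"spin":0},
])

```text
time_s: 16.5
ee_pos: [450.0, 129.9, 46.9]
ee_rot: [-180.0, -0.0, 92.1]
force: [0.4, -0.3, 0.9]
gripper_width: 91.1
gripper_force: 0.2
```

Call:
arm_command([
  {"offset":[0.005,0,0],"spin":0},
  {"offset":[0.005,0,0],"spin":0},
  {"offset":[0.004,0,0],"spin":0},
  {"offset":[0.003,0,0],"spin":0},
  {"offset":[0.002,0,0],"spin":0},
])

```text
time_s: 17.12
ee_pos: [449.3, 148.7, 46.9]
ee_rot: [-180.0, -0.0, 92.1]
force: [-0.7, -0.1, 0.5]
gripper_width: 91.0
gripper_force: 0.0
```

Run:
```python
from h import *
look((0,240,60,600)); cyl((0,240,60,600))
```

```text
t 17.125 tcp [449.3 148.7  46.9] yaw 92.13 F [-0.7 -0.1  0.5]
pin ztop 53.7 crest mid 450.6 191.4 dir 1.98 crest in tool x 42.7
blue [456.1 217.7   4. ] x 340.0 570.0 dir 1.79
t 17.175 tcp [449.4 148.8  46.9] yaw 92.12 F [ 0.   0.2 -0. ]
pin y at x=455 191.9 dir 2.03 z,r [28.5 24.7] x range 376.0 536.0 rms 0.68
blue y at 455 218.1 dir 1.78 x 340.0 570.0
```

Call:
arm_command([
  {"offset":[0.003,0,0],"spin":0},
  {"offset":[0.004,0,0],"spin":0},
  {"offset":[0.004,0,0],"spin":0},
  {"offset":[0.003,0,0],"spin":0},
  {"offset":[0.002,0,0],"spin":0},
])

```text
time_s: 17.85
ee_pos: [448.7, 164.8, 46.9]
ee_rot: [180.0, -0.0, 92.1]
force: [0.4, -0.6, -0.8]
gripper_width: 91.2
gripper_force: 0.0
```

Call:
arm_command([
  {"offset":[0.001,0,0],"spin":0},
  {"offset":[0.0,0,0],"spin":0},
])

```text
time_s: 18.1
ee_pos: [448.7, 165.5, 46.9]
ee_rot: [180.0, -0.0, 92.1]
force: [0.4, -0.0, 0.4]
gripper_width: 91.2
gripper_force: 0.0
```

Run:
```python
from h import *
cyl((0,240,60,600))
s,im,d,W,T=cloud(); cv2.imwrite('pics/w5.png',im)
```

```text
t 18.1 tcp [448.7 165.5  46.9] yaw 92.12 F [ 0.4 -0.   0.4]
pin y at x=455 208.6 dir 2.03 z,r [28.7 24.5] x range 375.0 537.0 rms 0.7
blue y at 455 219.8 dir 2.0 x 340.0 570.0
```

View pics/w5.png

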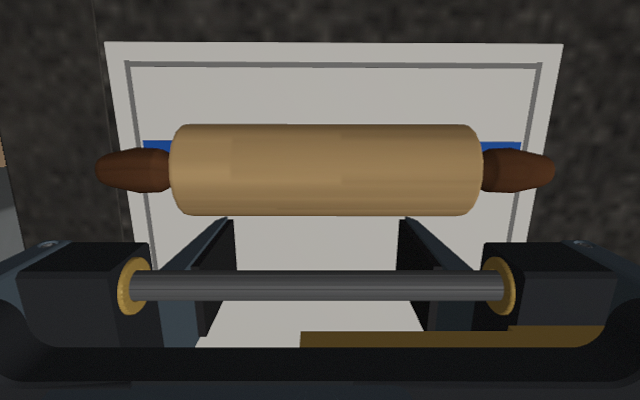

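The pin is level in the view (barrel rows 124–215). The blue line's upper edge still shows beside both handles at row 141.

Run:
```python
from h import *
s,im,d,W,T=cloud(); i=im.astype(int)
k=(i[...,0]-i[...,2]>50)&(abs(W[...,2]-3)<8); k[200:]=0
for lo,hi in((140,175),(480,525)):
    kk=k.copy(); kk[:,:lo]=0; kk[:,hi:]=0
    Y=[W[np.where(kk[:,c])[0].min(),c] for c in range(lo,hi) if kk[:,c].any()]
    print(np.median(Y,0).round(1))
im,_=env.grab_frame('top')
i=im.astype(int); k=(i[...,0]-i[...,2]>40); k[:195]=0;k[305:]=0
for r in (212,214,286,288): 
    c=np.where(k[r,244:300])[0]+244; print(r,c, [w('top',(x,r),3)[:2].round(1) for x in (c.min()-.5,c.max()+.5)] if len(c) else '')
```

```text
[348.4 218.4   4. ]
[556.6 224.9   4. ]
212 [] 
214 [] 
286 [] 
288 []
```

Call:
arm_command([
  {"offset":[0.002,0,0],"spin":0},
  {"offset":[0.002,0,0],"spin":0},
  {"offset":[0.002,0,0],"spin":0},
  {"offset":[0.0015,0,0],"spin":0},
  {"offset":[0.001,0,0],"spin":0},
])

```text
time_s: 18.92
ee_pos: [448.4, 174.1, 46.9]
ee_rot: [-180.0, -0.0, 92.1]
force: [-0.4, 0.2, 1.0]
gripper_width: 91.3
gripper_force: 0.2
```

Call:
arm_command([
  {"offset":[0,0,0],"spin":0},
  {"offset":[0,0,0],"spin":0},
])

```text
time_s: 19.18
ee_pos: [448.4, 174.0, 46.9]
ee_rot: [-180.0, -0.0, 92.1]
force: [-0.2, 0.8, 0.4]
gripper_width: 91.6
gripper_force: 0.0
```

Run:
```python
from h import *
look((0,240,60,600)); cyl((0,240,60,600))
```

```text
t 19.175 tcp [448.4 174.   46.9] yaw 92.12 F [-0.2  0.8  0.4]
pin ztop 53.7 crest mid 449.6 217.3 dir 2.01 crest in tool x 43.3
t 19.225 tcp [448.4 174.   46.9] yaw 92.12 F [-0.3 -0.1 -0.2]
pin y at x=455 217.1 dir 2.04 z,r [28.4 24.7] x range 375.0 537.0 rms 0.67
```

The pin is at 217.1 with the line at 216–217.5. I back off and check.

Call:
arm_command([
  {"offset":[-0.01,0,0],"spin":0},
  {"offset":[-0.025,0,-0.01],"spin":0},
  {"offset":[-0.01,0,-0.05],"spin":0},
  {"offset":[0,0,-0.05],"spin":0},
  {"offset":[0.01,0,-0.05],"spin":0},
])

```text
time_s: 19.9
ee_pos: [449.4, 137.8, 208.5]
ee_rot: [-180.0, 0.0, 92.0]
force: [0.7, 0.4, -1.0]
gripper_width: 91.5
gripper_force: 0.0
```

Call:
arm_command([
  {"offset":[0,0,-0.04],"spin":0},
  {"offset":[0,0,0],"spin":0},
  {"offset":[0,0,0],"spin":0},
  {"offset":[0,0,0],"spin":0},
])

```text
time_s: 20.4
ee_pos: [448.8, 138.5, 245.4]
ee_rot: [-179.8, 0.0, 92.1]
force: [0.1, 0.8, 0.0]
gripper_width: 91.1
gripper_force: 0.0
```

Run:
```python
from h import *
cyl((0,240,60,600))
s,im,d,W,T=cloud(); cv2.imwrite('pics/w6.png',im)
i=im.astype(int); k=(i[...,0]-i[...,2]>50)&(abs(W[...,2]-3)<8); k[240:]=0
print(k.sum(), W[k].min(0) if k.any() else '', W[k].max(0) if k.any() else '')
im,_=env.grab_frame('top'); cv2.imwrite('pics/t3.png',cv2.resize(im[130:310,140:460],None,fx=2.4,fy=2.4))
```

```text
t 20.4 tcp [448.8 138.5 245.4] yaw 92.11 F [0.1 0.8 0. ]
pin y at x=455 211.2 dir 2.63 z,r [-202.5  253. ] x range 375.0 766.0 rms 5.03
0
```

View pics/w6.png

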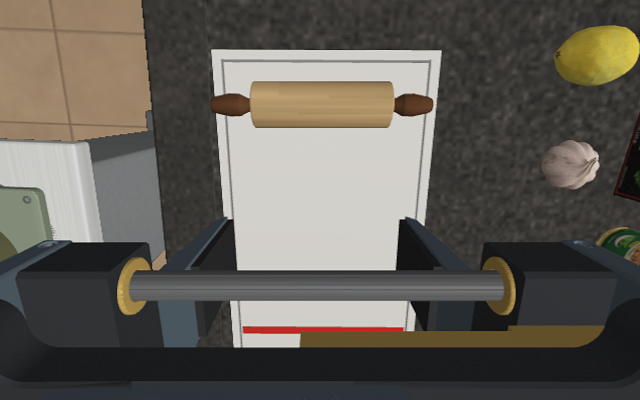

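View pics/t3.png

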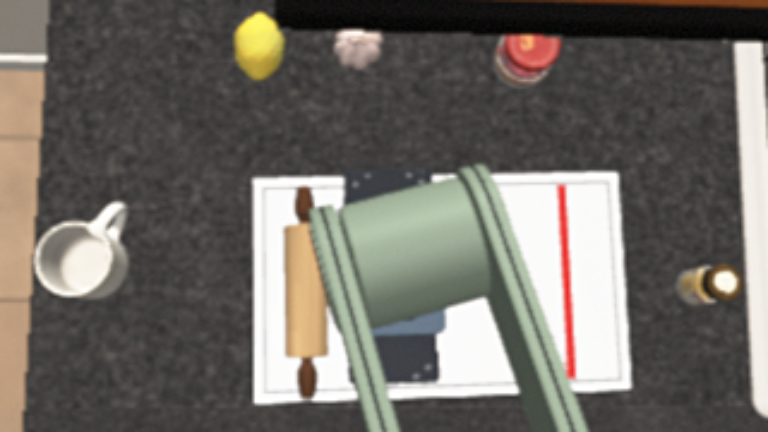

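The pin covers the blue line, parallel to the mat's end (barrel rows 81–128 in the wrist view), and the mug, jars and lemon haven't moved. I confirm with a tighter box that it is still, then hand in.

Run:
```python
from h import *
cyl((75,135,245,400)); cyl((75,135,245,400))
print(env.job_done())
```

```text
t 20.55 tcp [449.3 138.8 245.9] yaw 92.11 F [0.6 0.2 0.2]
pin y at x=455 217.1 dir 2.05 z,r [28.5 24.7] x range 375.0 529.0 rms 0.95
t 20.6 tcp [449.4 138.9 246.1] yaw 92.12 F [ 0.4  0.5 -0. ]
pin y at x=455 217.2 dir 2.08 z,r [28.4 24.8] x range 375.0 529.0 rms 1.01
the job is handed in; nothing more can be done
None
```

The rolling pin lies still on the blue line, about 1 mm from its centre and parallel within about 0.3°, released and handed in at 20.6 s with nothing else moved; I turned it square by pushing it with both fingertips, and once they rode up onto it, pressing at about 110 N (wrist limit 120 N; may count against the 40 N pressing limit).

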